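Chock the label roll on its feed ramp and draw the stop bolt

ROBOT

A 6-joint arm with a two-finger parallel gripper is mounted at the origin on a cart in front of the work surface, level with it; the furniture and walls round the work are solid. World frame = base frame: x ahead of the robot, y to its left, z up, the work surface at z = 0. Lengths are in mm, angles in rad, forces in N, time in s.
With the tool pointing down it reaches from about 275 to 825 mm from the base axis. Payload 5.2 kg.
Tool frame: the origin (TCP) lies on the mounting face of the last link; the fingertips stand 186 mm ahead of it and the grasp point (between the pads) lies 167 mm ahead of it; z points along the fingers, y is the line along which they close (so a half turn about z gives the same grasp; the last joint's range is limited). The gripper opens to 93 mm and grips with 3 to 60 N. Pads are 15 mm wide; open, the fingers measure 128 mm over their backs; the gripper's body (75 mm by 188 mm) begins 65 mm behind the grasp point.
Start: joints at [-1.533, 0.259, 1.535, -0, 1.348, -0.203], TCP at [131.185, -534.132, 404.753] pointing down, gripper open.
Joint ranges: [-3.14, 3.14], [-0.91, 2.08], [0.19, 2.58], [-1.22, 4.36], [0.22, 2.71], [-3.12, 3.12]. Speed limits (rad/s): [2.57, 2.57, 3.14, 3.14, 3.14, 3.14].

INTERFACE

Orientations are given as a unit quaternion [w, x, y, z].
In Python, from bench import r gives the robot as it stands.
- The arm moves only by the tool step_arm, never from a script. Its argument "commands" is a list of rows, each a list of 2 entries, a list of its own where there are three numbers: the shift along the tool's x, y, z as a fraction of full scale, then the turn about the tool's z as a fraction of full scale. A call has 1 to 8 rows; each row shifts and turns the commanded pose from where the row before left it, along the tool's axes as they then stand; what a row does not reach is not made up. Full scale, the value 1, is 75 mm for a shift and 10 degrees for a turn. A row lasts 1/8 s, in which the tool goes at most 62.5 mm and 10.7 degrees, less where a joint would pass 70% of its speed; a pose out of reach is approached as far as the arm can. A call with a number of a shift or a turn outside -1 to 1 is refused whole. A call with a gripper value outside its range is refused whole. "fingers" is the gripper's target within -1 to 1 (shut at 1, half-way at 0, fully open at -1), set as the call begins (left out, the last holds). The fingers move at their own pace and stop on an object; the grip force is fixed at half the most. Time passes only in rows, so rows that do not move let the fingers close. It gives the time, the measured TCP pose, the force, the opening and the grip force at its end, in the units of the state.
- r.sense(): the state, without advancing time (a new reading comes with each control period).
- r.read_camera(name): name is "scene" or "top" or "wrist"; returns the picture (400x640x3 uint8, blue, green, red); there is no depth.
- r.camera_model(name): a dict with "mtx" (3x3 intrinsics, pixels), "T" (4x4, takes a point from camera to world coordinates). Camera axes: x right, y up, looking along -z (the intrinsics and any distortion apply to the point x, -y, -z); pixel columns grow to the right and rows downward; lengths in mm; the calibration is good to about 2 mm. The wrist camera is an equidistant fisheye: a pixel r from the principal point sees the ray r / f radians off the axis. A picture is of the moment at which its call begins: read the wrist's pose just before it. camera_model takes no time and is no camera call; for the wrist camera it gives the pose at the moment of the call.
- r.job_done(): hands the job in; it is judged then, once.
Trained networks look in the newest picture that a camera, given by its name, has taken for a name from the list of things; names that differ only in an ending like _2 or _b are one class to them, and where a whole thing is asked for, a point or a joint stands for the part that bears it (a point fixed in the world has none). Each returns a list of dicts, best first, with "p" (0 to 1); they miss things now and then, are a little off and sometimes report something else, mostly with a low value. They report only what shows in the picture. A call takes as long as a camera call. They do not tell look-alikes from the thing itself.
- r.outline_of(camera, label): "pixels" (400x640 bool, what is visible of it) and "bbox" ([left, top, width, height] in pixels, round what is visible of it).
The state is a dict: "time_s": time; "joints": joint angles; "joint_velocities": joint speeds; "tau": joint torques, N m; "ee_pos": TCP position; "orientation": TCP orientation; "wrist_force": force on the tool from outside, world axes, zero at the start; "torque": the same for the moment, N m; "opening": finger opening in mm; "gripper_force": force on a finger pad.
Only numpy, scipy, OpenCV 4.12 (cv2) and the standard library are available. Lean on these libraries where they do the work, as an engineer would, in place of code of your own. Each camera call takes 0.05 s, during which the arm holds its last target. There are 200 camera calls.

TASK

A roll of labels lies on a sloping feed ramp, held only by a stop bolt across its low side. Set the chock on the ramp, slide it under the bolt against the low side of the roll, and push it gently on up the slope until the roll meets the sprung pad behind it and is squeezed snugly there, with a push of about 15 N but without crushing it. Then let go of the chock and draw the stop bolt all the way out, so that the chock alone holds the roll; leave the other things on the bench where they are.

Things in the scene. Friction and masses are not known exactly. Their poses are not given: they have to be found in the camera images.
- deck: sloping aluminium deck of the fixed feed ramp, rising 8 degrees away from the robot. Origin on its surface, on the centre line, under the roll at rest; x points up the slope, y across to the left, z square to the surface. Surface runs from x = -200 to 110 mm; free from the low end to the roll, between side lips 8 mm high whose inner faces are at y = -36 and 36 mm
- ramp: the ramp's base, origin on the bench below the deck's origin. Behind the roll a clamped grey bracket carries a felt pad that leans over the roll. The pad yields up the slope against a spring: 1.5 N at first, then 1 N more per mm, at most 5 mm. Where it is clamped differs each time and is not reported: pushed up the slope from the bolt, the roll meets the pad after 4 to 22 mm
- roll_center (a point): centre of the white roll of labels, 100 mm in diameter, 62 mm wide, 0.4 to 0.65 kg, lying across the ramp (axis along the deck's y), resting on the stop bolt; its centre is 50 mm above the deck. It moves up the slope with 1 to 2 N until it meets the pad (chock and roll together about 9 to 11 N)
- roll: the roll of labels itself; origin on its rim, straight below its centre at the start, turning with the roll
- chock: grey wedge chock on the bench right of the ramp: 118 mm long, 36 wide, 26 high, 0.7 kg. Black upright grip on its heel end: 30 mm along x, 20 across y, top at 62 mm. Origin on the underside below the middle of the grip; x points to the thin toe, 92 mm ahead; the heel is 26 mm behind. Left alone its rubber sole holds it on the deck; sliding it up takes 6 to 9 N; lifted or rocked it slips back
- chock_toe (a point): tip of the chock's toe, on its underside, 92 mm ahead of its origin. From here the front face rises at 45 degrees back to the flat top. Flat on the deck, the chock first touches the roll when its origin is 114 mm (the toe 22 mm) down the slope from the roll's centre. The chock passes below the bolt
- bolt (a joint): stop bolt, steel rod of 10 mm sliding along the deck's y, at deck x = -55 mm, 50 mm above the deck. 0 = shut, across the low side of the roll; 0.075 m = fully drawn, towards the deck's +y. About 2 N moves it; it stays where it is left
- bolt_grip (a point): point on the bolt's black upright knob, 16 mm in diameter, which reaches 18 mm above and 32 mm below this point; at deck x = -55, y = 105 mm, 75 mm above the deck when shut. The bolt's grey guide block, 66 mm high, stands at deck y = 43 to 77 mm; all other sides are free
- cup_white: bystander: clear specimen cup with a white lid, 61 mm wide, 70 mm high; origin at its foot. Leave it alone
- petri: bystander: round flat petri dish, 90 mm wide, 15 mm high; origin at its foot. Leave it alone
- timer: bystander: flat white timer, 66x72x16 mm; origin at its foot. Leave it alone
There are look-alikes about, which are no part of the job. Leave any green look-alike of the chock alone.

How it is judged (in metres and radians):
On the way, in this order (a step that is already met when the one before it is completed fails the run):
1. with the bolt still shut, the chock is pressed snugly against the roll (contact force over 3 N for 0.3 s) (contact force between chock and roll above 3 N and value of joint bolt below 0.01 m), for 0.3 s.
2. the bolt is drawn all the way out (value of joint bolt above 0.068 m), for 0.2 s.
At the end, for the whole second after the job is handed in: The bolt is drawn out (over 68 of 75 mm) and the roll lies still on the deck, higher up than it rested, held between the sprung pad and the chock: the chock, let go and at rest, still presses on it with more than 2 N (value of joint bolt above 0.068 m and contact force between chock and roll above 2 N and x of roll_center in the frame of deck above 0.001 m and z of roll_center in the frame of deck below 0.056 m and linear speed of each of roll, chock below 0.01 m/s); the robot touches nothing.
It fails at once if the roll is crushed: the chock presses on it with more than 18 N (contact force between chock and roll above 18 N).
It fails at once if the roll rolls away down the ramp (x of roll_center in the frame of deck below -0.02 m).
It fails at once if a bystander is shifted by more than 25 mm (distance of any of cup_white, petri, timer from where it was at the start of the episode above 0.025 m).
It also fails if it takes over 72 s, if anything falls off the work surface, if the arm or the gripper's body presses on something with over 40 N, if the wrist force passes 120 N, or if a joint passes its speed limit or range.

## Working session

There is one attempt and no reset: what is moved stays moved. The work goes in short steps, Python scripts to look and compute and a tool call to move; the robot and the scene stay as the last step left them, time stands still between calls to the robot, and variables do not carry over. Pictures are saved under pics/ and viewed, at most 10 in all, crops included, and the job is handed in when it is done.

Besides the shell and the picture viewer there is one more tool, called after "Call:" by a JSON object that holds its "fn" and its "kwargs", one argument or row to a line. step_arm: Moves the arm, as the interface text tells. Shift numbers are shares of 75 mm and turn numbers shares of 10 degrees, none past 1 either way. Its arguments: {"type":"object","properties":{"commands":{"type":"array"},"fingers":{"type":"number"}},"required":["commands"]}

```bash
ls; mkdir -p pics; cat > h.py <<'E'
import numpy as np, cv2
from bench import r
E
python3 - <<'E'
from h import *
s=r.sense(); print(s)
for c in ("scene","top"):
    im=r.read_camera(c); cv2.imwrite(f"pics/{c}0.png",im)
    m=r.camera_model(c); print(c,m)
    for l in ("chock","roll","bolt","bolt_grip","deck","ramp","cup_white","petri","timer"):
        try:
            for d in r.outline_of(c,l)[:3]: 
                ys,xs=np.nonzero(d["pixels"]); print(l,round(d["p"],2),d["bbox"],xs.mean().round(1),ys.mean().round(1),len(xs))
        except Exception as e: print(l,e)
print(r.sense()["time_s"])
E
```

```text
pics
{'time_s': 0.0, 'joints': array([-1.53281525e+00,  2.59345038e-01,  1.53608716e+00,  1.19815974e-05,
        1.34799384e+00, -2.02804774e-01]), 'joint_velocities': array([ 0.00033114,  0.00014527,  0.00041609, -0.00073053,  0.00047366,
        0.0010712 ]), 'tau': array([-9.99665390e-04, -4.37313724e+01, -2.84007704e+01,  7.18265120e-02,
        4.13748587e-02, -1.55659745e-04]), 'ee_pos': array([ 131.17024435, -533.90818189,  403.91466536]), 'orientation': array([-9.13102959e-04,  9.92761264e-01,  1.20100928e-01,  8.12827221e-05]), 'wrist_force': array([ 0.3784938 , -0.84847367, -0.4479057 ]), 'torque': array([ 0.01177503,  0.04114214, -0.04556259]), 'gripper_force': 0.0, 'opening': 92.71092719608708}
scene {'mtx': array([[505.92759231,   0.        , 316.5635775 ],
       [  0.        , 505.92759231, 205.63177781],
       [  0.        ,   0.        ,   1.        ]]), 'T': array([[-8.99917524e-01,  2.15845353e-01, -3.78892113e-01,
        -1.09483591e+02],
       [-4.36032907e-01, -4.55133843e-01,  7.76355904e-01,
         1.19930964e+03],
       [-4.87380897e-03,  8.63865712e-0
[... 1197 characters left out ...]
69034016e+03],
       [ 0.00000000e+00,  0.00000000e+00,  0.00000000e+00,
         1.00000000e+00]])}
chock 0.94 [217.5, 195.3, 22.8, 32.7] 227.0 212.3 365
chock 0.9 [343.1, 240.8, 27.7, 23.7] 356.6 250.8 288
chock 0.85 [435.7, 238.9, 35.6, 25.0] 455.3 249.9 421
roll 0.7 [294.6, 155.4, 18.4, 32.1] 303.5 173.1 540
bolt_grip 0.4 [271.3, 186.8, 46.1, 10.7] 299.3 190.3 77
deck 0.73 [273.8, 186.0, 42.8, 14.2] 295.7 191.0 114
deck 0.66 [274.3, 141.6, 56.6, 92.8] 305.3 189.4 2417
ramp 0.84 [275.7, 139.6, 55.2, 93.7] 305.9 189.4 2271
cup_white 0.28 [394.9, 227.9, 30.8, 24.6] 411.0 239.9 560
petri 0.57 [395.8, 227.0, 30.0, 26.5] 411.4 240.1 512
timer 0.8 [158.8, 170.2, 26.1, 16.4] 171.8 179.3 331
1.0
```

```bash
python3 - <<'E'
import cv2
a=cv2.imread("pics/top0.png")[125:285,140:490]; cv2.imwrite("pics/t1.png",cv2.resize(a,None,fx=2.28,fy=2.28,interpolation=cv2.INTER_CUBIC))
a=cv2.imread("pics/scene0.png")[140:330,170:430]; cv2.imwrite("pics/s1.png",cv2.resize(a,None,fx=3,fy=3,interpolation=cv2.INTER_CUBIC))
E
```

```text
(no output)
```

View pics/t1.png

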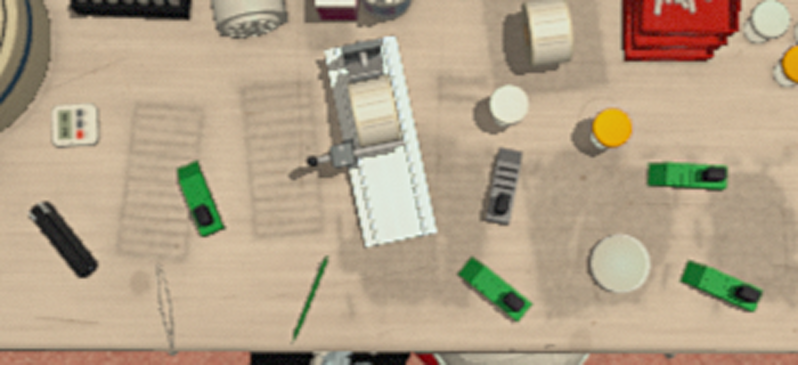

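View pics/s1.png

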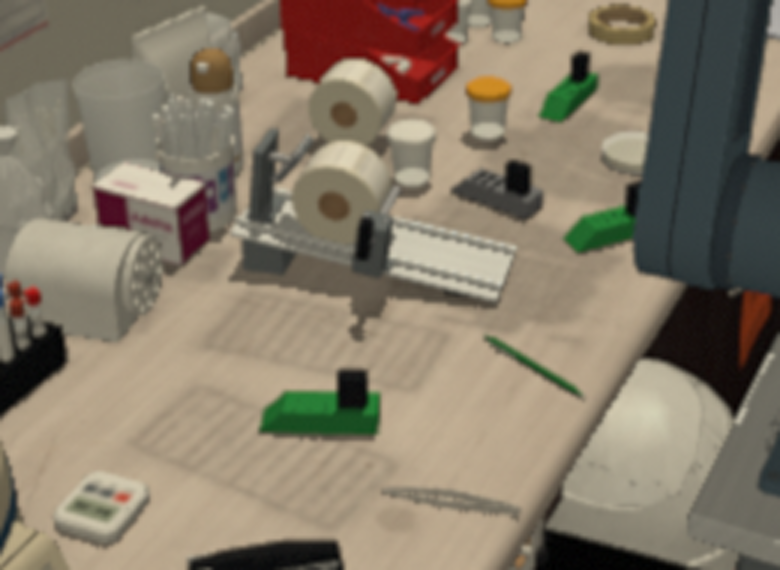

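Top crop: grey chock at full-frame (360,207), grip (360,214), toe up at (364,193). The green look-alikes are at (227,212), (357,251), (441,202) and (455,250), so the grey one is mine. Ramp low end is about (315,230), knob (277,196); in the scene picture the knob is at (292,219), the chock grip at (342,199) and the spare roll at (285,174).

```bash
cat >> h.py <<'E'
def ray(m,uv,fish=False):
    K=m["mtx"];T=m["T"];x=(uv[0]-K[0,2])/K[0,0];y=(uv[1]-K[1,2])/K[1,1]
    if fish:
        t=np.hypot(x,y); s=np.sin(t)/t if t>1e-9 else 1; d=np.array([x*s,-y*s,-np.cos(t)])
    else: d=np.array([x,-y,-1.])
    d=T[:3,:3]@d; return T[:3,3],d/np.linalg.norm(d)
def tri(*rays):
    A=sum(np.eye(3)-np.outer(d,d) for o,d in rays); b=sum((np.eye(3)-np.outer(d,d))@o for o,d in rays)
    p=np.linalg.solve(A,b); return p,max(np.linalg.norm((np.eye(3)-np.outer(d,d))@(p-o)) for o,d in rays)
def atz(o,d,z): return o+d*(z-o[2])/d[2]
def proj(m,p,fish=False):
    K=m["mtx"];T=m["T"];c=T[:3,:3].T@(np.asarray(p,float)-T[:3,3]);v=np.array([c[0],-c[1]]);z=-c[2]
    n=np.linalg.norm(v); v=v/n*np.arctan2(n,z) if fish else v/z
    return np.array([K[0,0]*v[0]+K[0,2],K[1,1]*v[1]+K[1,2]])
E
python3 - <<'E'
from h import *
t=r.camera_model("top");s=r.camera_model("scene")
T=lambda x,y:ray(t,(140+x/2.28,125+y/2.28)); S=lambda x,y:ray(s,(170+x/3,140+y/3))
for n,a,b in (("grip",(502,201),(517,165)),("toe",(510,152),(455,187)),("knobtop",(312,160),(367,216)),("lowR",(436,233),(516,246)),("lowL",(366,246),(496,300)),("cup",(509,105),(411,128))):
    print(n,tri(T(*a),S(*b)), atz(*T(*a),30))
for n,a in (("highL",(327,52)),("highR",(397,38))): print(n,atz(*T(*a),55))
print(r.camera_model("wrist"))
E
```

```text
grip (array([ 507.42412617, -275.43696326,   55.49343253]), np.float64(0.7814710004307188)) [ 511.06361582 -277.33371679   30.        ]
toe (array([ 594.7906592 , -292.51990298,   -5.80597642]), np.float64(2.1467420231633962)) [ 587.05444434 -289.97426643   30.        ]
knobtop (array([558.23950081,   5.94697177, 123.41265155]), np.float64(0.32646902545651635)) [572.6392686  14.5851023  30.       ]
lowR (array([ 463.65147828, -176.81838738,    8.05518112]), np.float64(0.5312888852981517)) [ 461.31067066 -176.472715     30.        ]
lowL (array([442.08368703, -69.13949479,   5.08982821]), np.float64(0.5136777514887931)) [440.78606229 -69.95981762  30.        ]
cup (array([ 653.40809418, -285.10589513,   68.19641765]), np.float64(0.5497274378879295)) [ 660.6786608  -288.80875183   30.        ]
highL [736.50585482  -7.74368152  55.        ]
highR [ 759.23531908 -114.94315172   55.        ]
{'mtx': array([[309.70691629,   0.        , 319.81124766],
       [  0.        , 309.70691629, 193.35195462],
       [  0.        ,   0.        ,   1.        ]]), 'T': array([[ 2.39268431e-01,  9.27567503e-01,  2.87000252e-01,
         2.11441884e+02],
       [-9.70953432e-01,  2.28508263e-01,  7.09465065e-02,
        -5.14604510e+02],
       [ 2.25744851e-04, -2.95639139e-01,  9.55299664e-01,
         3.84547097e+02],
       [ 0.00000000e+00,  0.00000000e+00,  0.00000000e+00,
         1.00000000e+00]])}
```

Call:
{"fn": "step_arm", "kwargs": {
  "commands": [
    [[0.68, -0.35, 0], 0],
    [[0.68, -0.35, 0], 0],
    [[0.68, -0.35, 0], 0],
    [[0.68, -0.35, 0], 0],
    [[0.68, -0.35, 0], 0],
    [[0.68, -0.35, 0], 0],
    [[0.68, -0.35, 0], 0],
    [[0.68, -0.35, 0], 0]
  ]
}}

```text
time_s: 2.0
ee_pos: [478.6, -231.5, 405.0]
orientation: [0.0, 0.993, 0.12, 0.0]
wrist_force: [-0.3, -1.7, 1.1]
opening: 92.6
gripper_force: 0.0
```

Call:
{"fn": "step_arm", "kwargs": {
  "commands": [
    [[0, 0, 0], 0.83],
    [[0, 0, 0], 0.83],
    [[0, 0, 0], 0.83],
    [[0, 0, 0], 0],
    [[0, 0, 0], 0]
  ]
}}

```text
time_s: 2.62
ee_pos: [477.3, -232.9, 404.8]
orientation: [-0.0, 0.995, -0.095, 0.0]
wrist_force: [0.7, -0.1, 0.8]
opening: 93.1
gripper_force: 0.0
```

```bash
python3 - <<'E'
from h import *
s=r.sense();print(s["time_s"],s["ee_pos"],s["orientation"],s["wrist_force"])
import pickle
m=r.camera_model("wrist"); im=r.read_camera("wrist"); cv2.imwrite("pics/w0.png",im); pickle.dump(m,open("w0.pkl","wb"))
for l in ("chock","bolt_grip","deck"):
    for d in r.outline_of("wrist",l)[:3]: print(l,d["p"],d["bbox"])
print(m["T"])
E
```

```text
2.625 [ 477.30627963 -232.93611004  404.77334721] [-5.29578578e-06  9.95436606e-01 -9.54251761e-02  1.23248509e-05] [ 0.7057524  -0.09803299  0.75726396]
chock 0.95 [311.7, 200.1, 88.5, 72.2]
chock 0.93 [43.9, 162.5, 48.3, 76.4]
chock 0.66 [334.6, 64.7, 32.8, 99.2]
bolt_grip 0.86 [80.7, 92.6, 115.6, 80.3]
deck 0.94 [72.6, 0.3, 207.0, 217.4]
[[-1.89165206e-01  9.38072044e-01  2.90236740e-01  5.58436066e+02]
 [-9.81945275e-01 -1.80721864e-01 -5.58845588e-02 -2.48890239e+02]
 [ 2.83823121e-05 -2.95568009e-01  9.55321700e-01  3.84557242e+02]
 [ 0.00000000e+00  0.00000000e+00  0.00000000e+00  1.00000000e+00]]
```

View pics/w0.png

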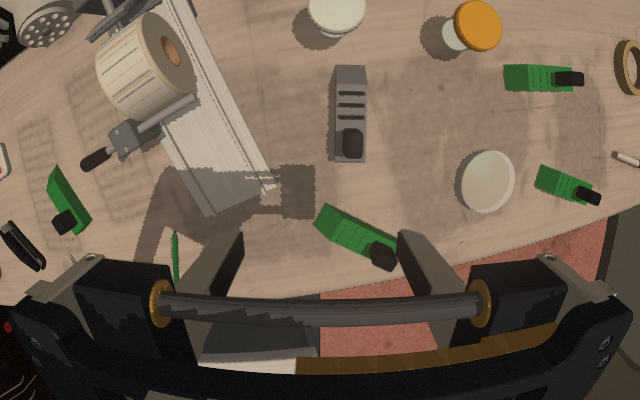

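The close wrist picture confirms it: grey chock with toe at (349,66), grip at (352,143), and no green. The ramp's low end is at (208,215)–(276,188), the knob runs from (84,164) to (108,152), and the roll is at (145,65).

```bash
python3 - <<'E'
from h import *
import pickle
m=pickle.load(open("w0.pkl","rb")); W=lambda u,v:ray(m,(u,v),True)
t=r.camera_model("top");s=r.camera_model("scene")
T=lambda x,y:ray(t,(140+x/2.28,125+y/2.28)); S=lambda x,y:ray(s,(170+x/3,140+y/3))
for n,w,a,b in (("griptop",(353,133),(502,201),(517,165)),("knobtop",(83,165),(312,160),(367,216)),("lowR",(277,189),(436,233),(516,246)),("lowL",(208,216),(366,246),(496,300))):
    print(n,tri(W(*w),T(*a),S(*b)),tri(W(*w),S(*b)))
for p,z in (((334,66),0),((365,66),0),((333,161),26),((366,162),26),((343,131),62),((363,131),62)): print(p,z,atz(*W(*p),z)[:2])
c=np.load if 0 else None
import math
for yaw,o in ((11.9,(647,-82,39)),):
    y=math.radians(yaw);e=math.radians(8)
    X=np.array([math.cos(y)*math.cos(e),math.sin(y)*math.cos(e),math.sin(e)]);Y=np.array([-math.sin(y),math.cos(y),0]);Z=np.cross(X,Y)
    for q in ((-200,-36,8),(-200,36,8),(-55,105,93),(-55,105,43),(-200,-36,0),(-55,43,66),(0,-31,50)):
        P=np.array(o)+q[0]*X+q[1]*Y+q[2]*Z; print(q,P.round(),"wrist",proj(m,P,True).round(),"topcrop",((proj(t,P)-(140,125))*2.28).round(),"scenecrop",((proj(s,P)-(170,140))*3).round())
E
```

```text
griptop (array([ 511.42263097, -277.51461527,   51.90004534]), np.float64(5.964140626279128)) (array([ 513.22823671, -279.62022824,   51.14905749]), np.float64(4.5870331165136395))
knobtop (array([558.02591939,   6.8618713 , 124.90573058]), np.float64(1.2091389328804247)) (array([557.67684922,   7.94909917, 124.89609166]), np.float64(0.8597979500988033))
lowR (array([ 462.34923889, -175.48936152,   10.0662506 ]), np.float64(1.8014927598953372)) (array([ 461.81150021, -174.25362125,   10.27609019]), np.float64(1.2576756360042947))
lowL (array([441.46796513, -69.22090843,   5.47475829]), np.float64(1.1688200973744183)) (array([440.88473184, -69.25243804,   5.34801924]), np.float64(0.6357480622576293))
(334, 66) 0 [ 597.42468536 -273.97279172]
(365, 66) 0 [ 591.21513437 -311.48839741]
(333, 161) 26 [ 485.76036402 -250.73265831]
(366, 162) 26 [ 477.39636941 -289.15001129]
(343, 131) 62 [ 522.61446806 -266.59157401]
(363, 131) 62 [ 518.93407931 -287.29783317]
(-200, -36, 8) [ 460. -158.   19.] wrist [264. 194.] topcrop [424. 235.] scenecrop [514. 246.]
(-200, 36, 8) [445. -88.  19.] wrist [216. 214.] topcrop [378. 244.] scenecrop [500. 280.]
(-55, 105, 93) [559.   7. 123.] wrist [ 85. 164.] topcrop [311. 159.] scenecrop [365. 216.]
(-55, 105, 43) [566.   8.  74.] wrist [108. 149.] topcrop [314. 160.] scenecrop [360. 255.]
(-200, -36, 0) [ 461. -158.   11.] wrist [264. 192.] topcrop [424. 234.] scenecrop [512. 252.]
(-55, 43, 66) [576. -53.  97.] wrist [134. 131.] topcrop [354. 151.] scenecrop [379. 208.]
(0, -31, 50) [ 647. -114.   89.] wrist [172.  49.] topcrop [395. 106.] scenecrop [349. 176.]
```

```bash
python3 - <<'E'
import cv2
a=cv2.imread("pics/w0.png")[0:230,60:300]; cv2.imwrite("pics/w0c.png",cv2.resize(a,None,fx=2.6,fy=2.6,interpolation=cv2.INTER_CUBIC))
E
```

```text
(no output)
```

View pics/w0c.png

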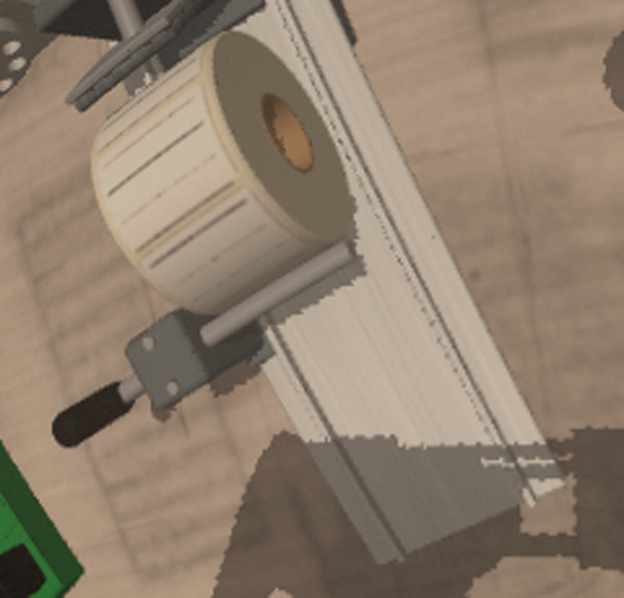

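Call:
{"fn": "step_arm", "kwargs": {
  "commands": [
    [[0.48, 0.48, 0], 0.04],
    [[0, 0, 0.7], 0],
    [[0, 0, 0.7], 0],
    [[0, 0, 0.6], 0],
    [[0, 0, 0.48], 0],
    [[0, 0, 0], 0],
    [[0, 0, 0], 0]
  ]
}}

```text
time_s: 3.7
ee_pos: [506.3, -275.6, 220.1]
orientation: [0.001, 0.995, -0.1, 0.001]
wrist_force: [0.9, -0.4, 0.1]
opening: 93.0
gripper_force: 0.0
```

Call:
{"fn": "step_arm", "kwargs": {
  "commands": [
    [[0, 0, 0], 0],
    [[0, 0, 0], 0],
    [[0, 0, 0], 0],
    [[0, 0, 0], 0],
    [[0, 0, 0], 0],
    [[0, 0, 0], 0],
    [[0, 0, 0], 0],
    [[0, 0, 0], 0]
  ],
  "fingers": 1
}}

```text
time_s: 4.7
ee_pos: [505.7, -275.1, 218.7]
orientation: [-0.0, 0.995, -0.1, -0.0]
wrist_force: [0.7, 0.0, -0.9]
opening: 19.6
gripper_force: 30.0
```

Call:
{"fn": "step_arm", "kwargs": {
  "commands": [
    [[0, 0, -0.3], 0],
    [[0, 0, -0.65], 0],
    [[0, 0, -0.65], 0],
    [[0, 0, 0], -0.78],
    [[0, 0, 0], -0.78],
    [[0, 0, 0], -0.78],
    [[0, 0, 0], 0]
  ]
}}

```text
time_s: 5.58
ee_pos: [505.2, -274.8, 337.2]
orientation: [-0.001, 0.995, 0.103, -0.001]
wrist_force: [0.1, 0.8, -6.9]
opening: 19.7
gripper_force: 30.0
```

Call:
{"fn": "step_arm", "kwargs": {
  "commands": [
    [[0.04, -0.3, 0], 0],
    [[0.04, -0.53, 0], 0],
    [[0.04, -0.53, 0], 0],
    [[0.02, -0.53, 0], 0],
    [[0, -0.24, 0], 0],
    [[0, 0, 0], 0],
    [[0, 0, 0], 0],
    [[0, 0, 0], 0]
  ]
}}

```text
time_s: 6.58
ee_pos: [483.4, -117.6, 338.7]
orientation: [0.0, 0.995, 0.103, 0.0]
wrist_force: [-0.1, 0.6, -6.9]
opening: 19.7
gripper_force: 30.0
```

```bash
python3 - <<'E'
from h import *
s=r.sense();print(s["time_s"],s["ee_pos"],s["orientation"],s["wrist_force"])
m=r.camera_model("wrist"); im=r.read_camera("wrist"); cv2.imwrite("pics/w1.png",im)
p=np.array([.9785,.2062,0])
o=np.array((647,-82,39.)); X=np.array([.969,.204,.139]);Y=np.array([-.2062,.9785,0]);Z=np.cross(X,Y)
for q in ((-55,-40,50),(-55,0,50),(-200,-36,8),(-200,36,8),(-50,-36,8)): print(q,proj(m,o+q[0]*X+q[1]*Y+q[2]*Z,True).round())
for q in ((92,-18,0),(92,18,0)):print("toe",proj(m,s["ee_pos"]-[0,0,218.7]+q[0]*p+q[1]*Y,True).round())
E
```

```text
6.575 [ 483.36366005 -117.64244499  338.74126368] [2.39732333e-04 9.94687984e-01 1.02935641e-01 1.05857697e-04] [-0.14234864  0.57081544 -6.87706507]
(-55, -40, 50) [370.  71.]
(-55, 0, 50) [318.  70.]
(-200, -36, 8) [353. 213.]
(-200, 36, 8) [284. 213.]
(-50, -36, 8) [359.  63.]
toe [348.  86.]
toe [291.  86.]
```

View pics/w1.png

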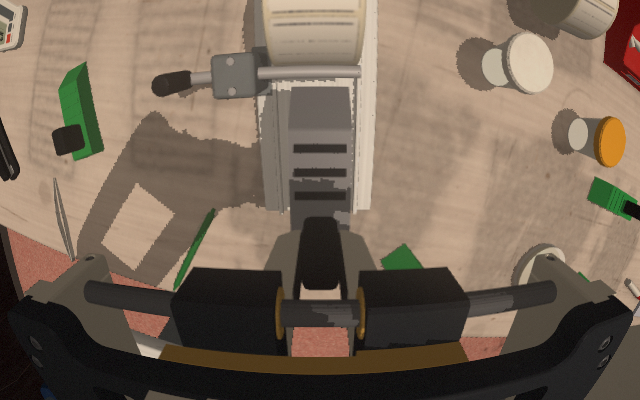

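The chock is held squarely: toe edge at (289–350, 87), just short of the bolt at row 71, and centred between the lips (about 284 and 355). I'm lowering it now.

Call:
{"fn": "step_arm", "kwargs": {
  "commands": [
    [[0, 0, 0.5], 0],
    [[0, 0, 0.4], 0],
    [[0, 0, 0.2], 0],
    [[0, 0, 0.05], 0],
    [[0, 0, 0], 0],
    [[0, 0, 0], 0]
  ]
}}

```text
time_s: 7.38
ee_pos: [483.6, -116.9, 253.6]
orientation: [0.001, 0.995, 0.104, 0.001]
wrist_force: [0.1, 0.2, -7.0]
opening: 19.7
gripper_force: 30.0
```

Call:
{"fn": "step_arm", "kwargs": {
  "commands": [
    [[0, 0, 0.03], 0],
    [[0, 0, 0.03], 0],
    [[0, 0, 0], 0]
  ]
}}

```text
time_s: 7.75
ee_pos: [483.0, -116.6, 247.9]
orientation: [-0.0, 0.995, 0.104, -0.0]
wrist_force: [-0.1, 0.4, -6.4]
opening: 19.5
gripper_force: 30.0
```

Call:
{"fn": "step_arm", "kwargs": {
  "commands": [
    [[0, 0, 0.03], 0],
    [[0, 0, 0.03], 0],
    [[0, 0, 0], 0]
  ]
}}

```text
time_s: 8.12
ee_pos: [482.3, -116.8, 243.9]
orientation: [0.0, 0.995, 0.104, -0.001]
wrist_force: [-6.2, -1.2, 0.9]
opening: 19.9
gripper_force: 30.0
```

Call:
{"fn": "step_arm", "kwargs": {
  "commands": [
    [[0, 0, 0.03], 0],
    [[0, 0, 0.03], 0],
    [[0, 0, 0], 0]
  ]
}}

```text
time_s: 8.5
ee_pos: [481.6, -116.9, 239.2]
orientation: [-0.0, 0.995, 0.104, -0.002]
wrist_force: [-10.2, -3.3, 3.2]
opening: 19.7
gripper_force: 30.0
```

Call:
{"fn": "step_arm", "kwargs": {
  "commands": [
    [[-0.02, 0, 0.03], 0],
    [[0, 0, 0.03], 0],
    [[0, 0, 0], 0]
  ]
}}

```text
time_s: 8.88
ee_pos: [480.3, -117.2, 234.8]
orientation: [0.0, 0.995, 0.104, -0.002]
wrist_force: [-9.2, -3.5, 2.6]
opening: 20.0
gripper_force: 30.0
```

Call:
{"fn": "step_arm", "kwargs": {
  "commands": [
    [[0, 0, 0], 0],
    [[0, 0, 0], 0],
    [[0, 0, 0], 0],
    [[0, 0, 0], 0]
  ],
  "fingers": -0.2
}}

```text
time_s: 9.38
ee_pos: [481.8, -117.0, 234.7]
orientation: [0.0, 0.995, 0.104, 0.0]
wrist_force: [-0.1, -0.5, -0.6]
opening: 53.4
gripper_force: 0.0
```

```bash
python3 - <<'E'
from h import *
s=r.sense();print(s["time_s"],s["ee_pos"],s["opening"],s["wrist_force"])
m=r.camera_model("wrist"); im=r.read_camera("wrist"); cv2.imwrite("pics/w2.png",im)
o=np.array((647,-82,39.)); X=np.array([.969,.204,.139]);Y=np.array([-.2062,.9785,0]);Z=np.cross(X,Y)
for ox in (-164,-170,-176):
  for q in ((92,-18,0),(92,18,0),(66,-18,26),(66,18,26),(15,-10,62),(15,10,62)): print(ox,q,proj(m,o+(ox+q[0])*X+q[1]*Y+q[2]*Z,True).round())
E
```

```text
9.375 [ 481.83428908 -116.97177758  234.67656924] 53.41054130017182 [-0.05752683 -0.45798363 -0.59542578]
-164 (92, -18, 0) [350.  76.]
-164 (92, 18, 0) [288.  76.]
-164 (66, -18, 26) [353. 128.]
-164 (66, 18, 26) [285. 128.]
-164 (15, -10, 62) [339. 249.]
-164 (15, 10, 62) [298. 249.]
-170 (92, -18, 0) [349.  86.]
-170 (92, 18, 0) [289.  86.]
-170 (66, -18, 26) [353. 139.]
-170 (66, 18, 26) [285. 139.]
-170 (15, -10, 62) [339. 258.]
-170 (15, 10, 62) [299. 258.]
-176 (92, -18, 0) [349.  96.]
-176 (92, 18, 0) [289.  96.]
-176 (66, -18, 26) [352. 150.]
-176 (66, 18, 26) [286. 150.]
-176 (15, -10, 62) [338. 268.]
-176 (15, 10, 62) [299. 268.]
```

View pics/w2.png

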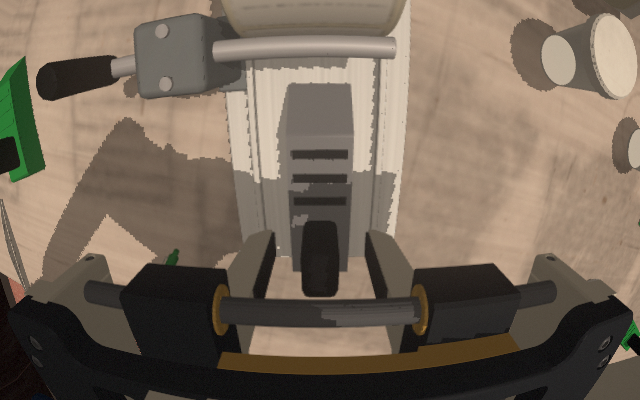

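The chock lies flat and centred, with its toe at (286–352, 84), which puts the origin at about x = -169. Next I'll go round behind the heel with closed fingers.

Call:
{"fn": "step_arm", "kwargs": {
  "commands": [
    [[0, 0, -0.6], 0],
    [[0, 0, -0.1], 0],
    [[-0.4, 0, 0], 0],
    [[-0.25, 0, 0], 0],
    [[0, 0, 0], 0],
    [[0, 0, 0], 0]
  ]
}}

```text
time_s: 10.18
ee_pos: [434.4, -127.2, 287.0]
orientation: [0.0, 0.995, 0.103, 0.0]
wrist_force: [-0.0, -0.5, -0.6]
opening: 55.8
gripper_force: 0.0
```

Call:
{"fn": "step_arm", "kwargs": {
  "commands": [
    [[0, 0, 0], 0],
    [[0, 0, 0], 0],
    [[0, 0, 0.4], 0],
    [[0, 0, 0.4], 0],
    [[0, 0, 0.28], 0],
    [[0, 0, 0], 0],
    [[0, 0, 0], 0]
  ],
  "fingers": 1
}}

```text
time_s: 11.05
ee_pos: [434.4, -127.2, 206.6]
orientation: [0.0, 0.995, 0.104, 0.0]
wrist_force: [0.5, 0.2, -0.0]
opening: 0.4
gripper_force: 0.0
```

Call:
{"fn": "step_arm", "kwargs": {
  "commands": [
    [[0.04, 0, -0.006], 0],
    [[0.04, 0, -0.006], 0],
    [[0.04, 0, -0.006], 0],
    [[0.04, 0, -0.005], 0],
    [[0.04, 0, -0.006], 0],
    [[0.04, 0, -0.005], 0],
    [[0.04, 0, -0.006], 0],
    [[0.04, 0, -0.005], 0]
  ]
}}

```text
time_s: 12.05
ee_pos: [454.4, -121.7, 208.6]
orientation: [-0.001, 0.995, 0.104, -0.005]
wrist_force: [-15.4, -3.5, 8.5]
opening: 0.6
gripper_force: 8.0
```

Call:
{"fn": "step_arm", "kwargs": {
  "commands": [
    [[0, 0, -0.02], 0],
    [[0, 0, 0], 0]
  ]
}}

```text
time_s: 12.3
ee_pos: [456.1, -121.7, 210.2]
orientation: [-0.001, 0.995, 0.104, -0.002]
wrist_force: [-5.9, -1.7, 0.1]
opening: 0.5
gripper_force: 3.1
```

Call:
{"fn": "step_arm", "kwargs": {
  "commands": [
    [[0.02, 0, -0.005], 0],
    [[0.02, 0, -0.005], 0],
    [[0.02, 0, -0.005], 0]
  ]
}}

```text
time_s: 12.68
ee_pos: [461.5, -120.9, 211.6]
orientation: [-0.0, 0.995, 0.104, -0.001]
wrist_force: [-4.3, -0.6, -2.3]
opening: 0.6
gripper_force: 2.3
```

Call:
{"fn": "step_arm", "kwargs": {
  "commands": [
    [[0.03, 0, -0.005], 0],
    [[0.03, 0, -0.005], 0],
    [[0.03, 0, -0.005], 0],
    [[0.03, 0, -0.005], 0],
    [[0.03, 0, -0.005], 0],
    [[0.03, 0, -0.005], 0],
    [[0.03, 0, -0.005], 0],
    [[0.03, 0, -0.005], 0]
  ]
}}

```text
time_s: 13.68
ee_pos: [479.5, -117.4, 215.0]
orientation: [-0.0, 0.995, 0.104, -0.0]
wrist_force: [-5.1, -0.9, -2.0]
opening: 0.8
gripper_force: 2.2
```

```bash
python3 - <<'E'
from h import *
s=r.sense();print(s["time_s"],s["ee_pos"],s["opening"],s["wrist_force"])
m=r.camera_model("wrist"); im=r.read_camera("wrist"); cv2.imwrite("pics/w3.png",im)
o=np.array((647,-82,39.)); X=np.array([.969,.204,.139]);Y=np.array([-.2062,.9785,0]);Z=np.cross(X,Y)
for ox in (-130,-140):
  for q in ((92,-18,0),(92,18,0),(66,-18,26),(66,18,26),(15,-10,62),(15,10,62)): print(ox,q,proj(m,o+(ox+q[0])*X+q[1]*Y+q[2]*Z,True).round())
E
```

```text
13.675 [ 479.53552817 -117.42242855  215.01369264] 0.8006384124245853 [-5.14012059 -0.85848566 -1.9598148 ]
-130 (92, -18, 0) [354.   6.]
-130 (92, 18, 0) [284.   6.]
-130 (66, -18, 26) [360.  54.]
-130 (66, 18, 26) [278.  54.]
-130 (15, -10, 62) [346. 193.]
-130 (15, 10, 62) [292. 193.]
-140 (92, -18, 0) [354.  24.]
-140 (92, 18, 0) [284.  24.]
-140 (66, -18, 26) [359.  75.]
-140 (66, 18, 26) [279.  75.]
-140 (15, -10, 62) [345. 216.]
-140 (15, 10, 62) [293. 216.]
```

View pics/w3.png

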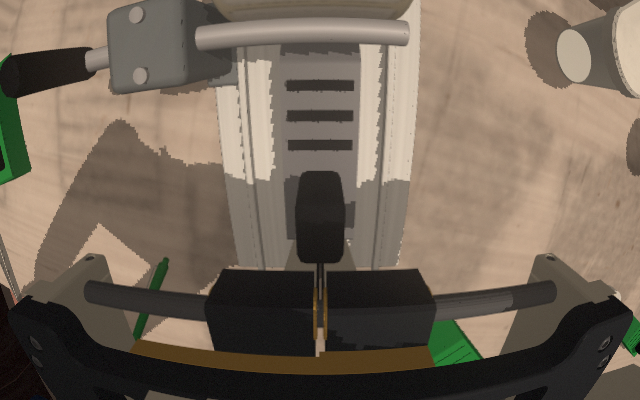

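The chock is straight under the bolt, its face edge at row 53, giving origin x ≈ -130. That leaves about 16 mm to the roll.

Call:
{"fn": "step_arm", "kwargs": {
  "commands": [
    [[0.03, 0, -0.005], 0],
    [[0.03, 0, -0.005], 0],
    [[0.03, 0, -0.005], 0],
    [[0.03, 0, -0.005], 0],
    [[0.02, 0, -0.003], 0],
    [[0.02, 0, -0.003], 0]
  ]
}}

```text
time_s: 14.48
ee_pos: [491.2, -114.9, 217.0]
orientation: [-0.0, 0.995, 0.104, -0.0]
wrist_force: [-5.0, -1.7, -1.9]
opening: 0.6
gripper_force: 2.3
```

Call:
{"fn": "step_arm", "kwargs": {
  "commands": [
    [[0.013, 0, -0.002], 0],
    [[0.013, 0, -0.002], 0],
    [[0.013, 0, -0.002], 0],
    [[0.013, 0, -0.002], 0]
  ]
}}

```text
time_s: 14.98
ee_pos: [495.0, -114.2, 217.6]
orientation: [-0.0, 0.995, 0.104, -0.0]
wrist_force: [-3.5, -0.1, -2.4]
opening: 0.6
gripper_force: 2.2
```

Call:
{"fn": "step_arm", "kwargs": {
  "commands": [
    [[0.013, 0, -0.002], 0],
    [[0.013, 0, -0.002], 0],
    [[0.013, 0, -0.002], 0]
  ]
}}

```text
time_s: 15.35
ee_pos: [497.9, -113.5, 218.0]
orientation: [-0.0, 0.995, 0.104, -0.0]
wrist_force: [-4.6, -0.6, -1.8]
opening: 0.7
gripper_force: 2.2
```

Call:
{"fn": "step_arm", "kwargs": {
  "commands": [
    [[0.013, 0, -0.001], 0],
    [[0.013, 0, -0.001], 0],
    [[0.013, 0, -0.001], 0]
  ]
}}

```text
time_s: 15.72
ee_pos: [499.8, -113.0, 218.1]
orientation: [-0.0, 0.995, 0.104, -0.001]
wrist_force: [-10.1, -2.2, 1.0]
opening: 0.8
gripper_force: 5.0
```

Call:
{"fn": "step_arm", "kwargs": {
  "commands": [
    [[0.013, 0, -0.002], 0],
    [[0.013, 0, -0.002], 0],
    [[0.013, 0, -0.002], 0]
  ]
}}

```text
time_s: 16.1
ee_pos: [502.6, -112.4, 218.6]
orientation: [-0.0, 0.995, 0.104, -0.001]
wrist_force: [-9.5, -2.8, 0.7]
opening: 0.7
gripper_force: 4.5
```

Call:
{"fn": "step_arm", "kwargs": {
  "commands": [
    [[0.013, 0, -0.002], 0],
    [[0.013, 0, -0.002], 0]
  ]
}}

```text
time_s: 16.35
ee_pos: [504.6, -111.9, 218.9]
orientation: [-0.0, 0.995, 0.104, -0.001]
wrist_force: [-9.1, -2.7, 1.1]
opening: 0.6
gripper_force: 4.4
```

Call:
{"fn": "step_arm", "kwargs": {
  "commands": [
    [[0.013, 0, -0.002], 0],
    [[0.013, 0, -0.002], 0]
  ]
}}

```text
time_s: 16.6
ee_pos: [506.5, -111.5, 219.2]
orientation: [-0.0, 0.995, 0.104, -0.001]
wrist_force: [-8.8, -2.7, 0.3]
opening: 0.7
gripper_force: 4.3
```

Call:
{"fn": "step_arm", "kwargs": {
  "commands": [
    [[0.013, 0, -0.002], 0],
    [[0.013, 0, -0.002], 0]
  ]
}}

```text
time_s: 16.85
ee_pos: [508.5, -111.1, 219.4]
orientation: [-0.0, 0.995, 0.104, -0.001]
wrist_force: [-8.9, -2.0, 0.6]
opening: 0.3
gripper_force: 4.1
```

Call:
{"fn": "step_arm", "kwargs": {
  "commands": [
    [[0.013, 0, -0.002], 0],
    [[0.013, 0, -0.002], 0]
  ]
}}

```text
time_s: 17.1
ee_pos: [510.4, -110.7, 219.7]
orientation: [-0.0, 0.995, 0.104, -0.001]
wrist_force: [-7.2, -2.5, -1.4]
opening: 0.4
gripper_force: 4.0
```

Call:
{"fn": "step_arm", "kwargs": {
  "commands": [
    [[0.013, 0, -0.002], 0],
    [[0.013, 0, -0.002], 0]
  ]
}}

```text
time_s: 17.35
ee_pos: [511.4, -110.5, 219.7]
orientation: [-0.0, 0.995, 0.104, -0.003]
wrist_force: [-13.1, -3.2, 2.4]
opening: 0.4
gripper_force: 7.1
```

Call:
{"fn": "step_arm", "kwargs": {
  "commands": [
    [[0, 0, -0.002], 0],
    [[0, 0, 0], 0]
  ]
}}

```text
time_s: 17.6
ee_pos: [511.3, -110.5, 219.8]
orientation: [-0.0, 0.995, 0.104, -0.003]
wrist_force: [-11.7, -4.4, 1.0]
opening: 0.4
gripper_force: 6.2
```

Call:
{"fn": "step_arm", "kwargs": {
  "commands": [
    [[0.007, 0, -0.001], 0],
    [[0, 0, 0], 0]
  ]
}}

```text
time_s: 17.85
ee_pos: [511.7, -110.4, 219.8]
orientation: [-0.0, 0.995, 0.104, -0.003]
wrist_force: [-12.7, -4.4, 1.0]
opening: 0.2
gripper_force: 6.6
```

Call:
{"fn": "step_arm", "kwargs": {
  "commands": [
    [[0.007, 0, -0.002], 0],
    [[0, 0, 0], 0]
  ]
}}

```text
time_s: 18.1
ee_pos: [512.1, -110.2, 219.9]
orientation: [-0.001, 0.995, 0.104, -0.003]
wrist_force: [-13.3, -4.8, 0.7]
opening: 0.4
gripper_force: 6.7
```

Call:
{"fn": "step_arm", "kwargs": {
  "commands": [
    [[0.007, 0, -0.002], 0],
    [[0, 0, 0], 0]
  ]
}}

```text
time_s: 18.35
ee_pos: [512.4, -110.1, 219.9]
orientation: [-0.001, 0.995, 0.104, -0.004]
wrist_force: [-13.4, -4.4, 0.5]
opening: 0.3
gripper_force: 6.9
```

Call:
{"fn": "step_arm", "kwargs": {
  "commands": [
    [[0.007, 0, -0.001], 0],
    [[0, 0, 0], 0]
  ]
}}

```text
time_s: 18.6
ee_pos: [512.7, -110.0, 219.9]
orientation: [-0.001, 0.995, 0.104, -0.004]
wrist_force: [-13.8, -4.5, 1.4]
opening: 0.1
gripper_force: 7.6
```

Call:
{"fn": "step_arm", "kwargs": {
  "commands": [
    [[0.007, 0, -0.001], 0],
    [[0, 0, 0], 0],
    [[0, 0, 0], 0]
  ]
}}

```text
time_s: 18.98
ee_pos: [513.0, -109.9, 220.0]
orientation: [-0.001, 0.995, 0.104, -0.004]
wrist_force: [-14.5, -5.2, 2.2]
opening: 0.4
gripper_force: 7.9
```

About 15 N along the slope, held well over 0.3 s. Backing off straight now.

Call:
{"fn": "step_arm", "kwargs": {
  "commands": [
    [[-0.03, 0, 0.004], 0],
    [[-0.1, 0, 0.01], 0],
    [[-0.3, 0, 0], 0],
    [[-0.2, 0, 0], 0],
    [[0, 0, -0.5], 0],
    [[0, 0, -0.6], 0],
    [[0, 0, -0.6], 0],
    [[0, 0, 0], 0]
  ]
}}

```text
time_s: 19.98
ee_pos: [470.8, -120.2, 351.6]
orientation: [0.003, 0.995, 0.104, 0.005]
wrist_force: [-0.3, -1.1, 1.0]
opening: 0.4
gripper_force: 0.0
```

```bash
python3 - <<'E'
from h import *
import pickle
for _ in range(2): pass
s=r.sense();print(s["time_s"],s["ee_pos"],s["opening"],s["wrist_force"])
m=r.camera_model("wrist"); im=r.read_camera("wrist"); cv2.imwrite("pics/w4.png",im); pickle.dump(m,open("w4.pkl","wb"))
o=np.array((647,-82,39.)); X=np.array([.969,.204,.139]);Y=np.array([-.2062,.9785,0]);Z=np.cross(X,Y)
for ox in (-98,-103):
  for q in ((66,18,26),(15,-10,62),(15,10,62),(-15,10,62),(-15,-10,62)): print(ox,q,proj(m,o+(ox+q[0])*X+q[1]*Y+q[2]*Z,True).round())
for q in ((-55,105,93),(-55,105,75),(-55,105,43)): print(q,o+q[0]*X+q[1]*Y+q[2]*Z,proj(m,o+q[0]*X+q[1]*Y+q[2]*Z,True).round())
E
```

```text
19.975 [ 470.80108776 -120.20115096  351.57864118] 0.4239726419404782 [-0.32919791 -1.14822062  0.98321644]
-98 (66, 18, 26) [295.  34.]
-98 (15, -10, 62) [329.  95.]
-98 (15, 10, 62) [303.  95.]
-98 (-15, 10, 62) [303. 132.]
-98 (-15, -10, 62) [329. 132.]
-103 (66, 18, 26) [295.  39.]
-103 (15, -10, 62) [329. 101.]
-103 (15, 10, 62) [303. 101.]
-103 (-15, 10, 62) [304. 138.]
-103 (-15, -10, 62) [328. 138.]
(-55, 105, 93) [559.4049305   6.8569526 123.4465109] [169.  69.]
(-55, 105, 75) [561.8531375   7.372865  105.6223475] [179.  68.]
(-55, 105, 43) [566.2055055   8.2900426  73.9349459] [194.  66.]
```

View pics/w4.png

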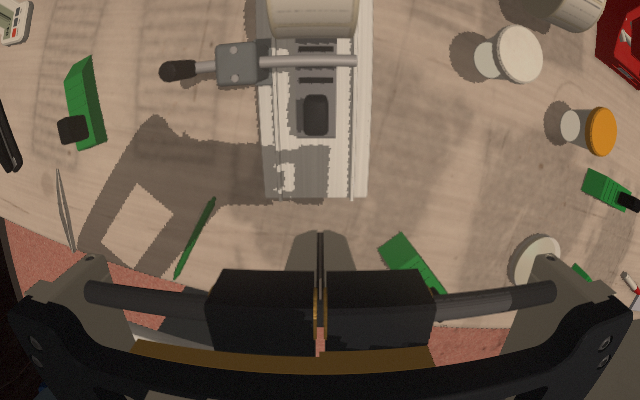

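The chock stayed put (grip at (315,115), origin x ≈ -100) against the roll. The knob shows at (165–195, 70), as predicted. I'm turning 90° and going to the knob.

Call:
{"fn": "step_arm", "kwargs": {
  "commands": [
    [[0, 0, 0], -1],
    [[0, 0, 0], -1],
    [[0, 0, 0], -1],
    [[0, 0, 0], -1],
    [[0, 0, 0], -1],
    [[0, 0, 0], -1],
    [[0, 0, 0], -1],
    [[0, 0, 0], -1]
  ],
  "fingers": -0.4
}}

```text
time_s: 21.02
ee_pos: [469.1, -119.4, 345.7]
orientation: [-0.001, 0.693, 0.721, -0.0]
wrist_force: [0.2, -0.8, -0.3]
opening: 64.8
gripper_force: 0.0
```

Call:
{"fn": "step_arm", "kwargs": {
  "commands": [
    [[0, 0, 0], -1],
    [[0, 0, 0], 0],
    [[0.47, 0.51, 0], 0],
    [[0.47, 0.51, 0], 0],
    [[0.49, 0.52, 0], 0],
    [[0, 0, 0], 0],
    [[0, 0, 0], 0],
    [[0, 0, 0], 0]
  ]
}}

```text
time_s: 22.02
ee_pos: [559.7, 8.2, 347.0]
orientation: [-0.0, 0.631, 0.776, -0.0]
wrist_force: [-0.5, -0.5, -0.9]
opening: 65.1
gripper_force: 0.0
```

```bash
python3 - <<'E'
from h import *
s=r.sense();q=s["orientation"];print(s["time_s"],s["ee_pos"],s["opening"],s["wrist_force"],2*np.degrees(np.arctan2(q[2],q[1])))
m=r.camera_model("wrist"); im=r.read_camera("wrist"); cv2.imwrite("pics/w5.png",im)
o=np.array((647,-82,39.)); X=np.array([.969,.204,.139]);Y=np.array([-.2062,.9785,0]);Z=np.cross(X,Y)
for q in ((-55,105,93),(-55,105,75),(-55,105,43)): print(q,proj(m,o+q[0]*X+q[1]*Y+q[2]*Z,True).round())
P=np.array((562,8.5))-s["ee_pos"][:2]; y=2*np.arctan2(s["orientation"][2],s["orientation"][1]); print("d",P@[np.cos(y),np.sin(y)],P@[np.sin(y),-np.cos(y)])
E
```

```text
22.025 [559.74281641   8.17751808 347.00904705] 65.10631266121352 [-0.5141484  -0.48667894 -0.87074396] 101.75495141937022
(-55, 105, 93) [319. 221.]
(-55, 105, 75) [323. 212.]
(-55, 105, 43) [328. 199.]
d -0.14412900738914441 2.2755437139426418
```

View pics/w5.png

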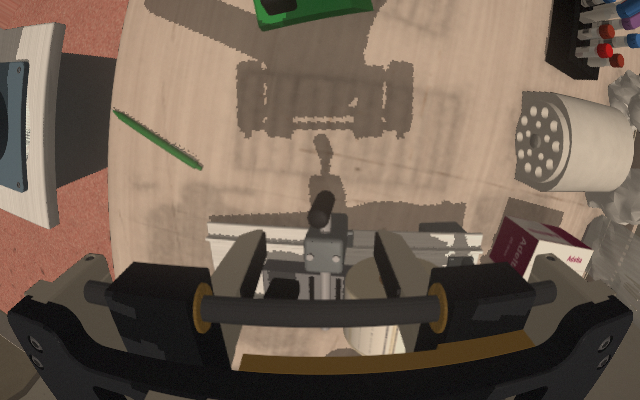

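The knob top is at (319,216), centred between the fingers and as predicted. Descending and gripping.

Call:
{"fn": "step_arm", "kwargs": {
  "commands": [
    [[0, 0.03, 0.4], 0],
    [[0, 0, 0.4], 0],
    [[0, 0, 0.15], 0],
    [[0, 0, 0], 0],
    [[0, 0, 0], 0]
  ]
}}

```text
time_s: 22.7
ee_pos: [563.0, 9.3, 277.3]
orientation: [0.001, 0.63, 0.776, 0.0]
wrist_force: [-0.6, -0.1, 0.4]
opening: 65.3
gripper_force: 0.0
```

Call:
{"fn": "step_arm", "kwargs": {
  "commands": [
    [[0, 0, 0], 0],
    [[0, 0, 0], 0],
    [[0, 0, 0], 0],
    [[0, 0, 0], 0],
    [[0, 0, 0], 0],
    [[0, 0, 0], 0]
  ],
  "fingers": 1
}}

```text
time_s: 23.45
ee_pos: [561.1, 9.5, 275.8]
orientation: [-0.002, 0.63, 0.777, -0.002]
wrist_force: [-8.2, -2.4, 4.8]
opening: 18.5
gripper_force: 29.5
```

Call:
{"fn": "step_arm", "kwargs": {
  "commands": [
    [[0.02, -0.015, 0], 0],
    [[0.08, 0, 0], 0],
    [[0.12, 0, 0], 0],
    [[0.12, 0, 0], 0],
    [[0.12, 0, 0], 0],
    [[0.12, 0, 0], 0],
    [[0.12, 0, 0], 0],
    [[0.12, 0, 0], 0]
  ]
}}

```text
time_s: 24.45
ee_pos: [547.7, 69.6, 275.8]
orientation: [-0.001, 0.63, 0.777, -0.001]
wrist_force: [-6.4, -3.9, 2.1]
opening: 18.2
gripper_force: 29.4
```

Call:
{"fn": "step_arm", "kwargs": {
  "commands": [
    [[0.08, 0, 0], 0],
    [[0.06, 0, 0], 0],
    [[0.02, 0, 0], 0],
    [[0, 0, 0], 0],
    [[0, 0, 0], 0]
  ]
}}

```text
time_s: 25.08
ee_pos: [545.1, 81.4, 275.8]
orientation: [-0.001, 0.63, 0.777, -0.001]
wrist_force: [-5.7, -1.6, 2.3]
opening: 18.6
gripper_force: 29.4
```

Call:
{"fn": "step_arm", "kwargs": {
  "commands": [
    [[0.03, 0, 0], 0],
    [[0.02, 0, 0], 0],
    [[0, 0, 0], 0]
  ]
}}

```text
time_s: 25.45
ee_pos: [544.7, 83.5, 275.8]
orientation: [0.0, 0.63, 0.777, -0.002]
wrist_force: [-5.6, -9.5, 3.1]
opening: 18.6
gripper_force: 29.4
```

Force has risen, so the bolt is at its stop. Relaxing slightly, then releasing, lifting and looking.

Call:
{"fn": "step_arm", "kwargs": {
  "commands": [
    [[-0.01, 0, 0], 0],
    [[0, 0, 0], 0],
    [[0, 0, 0], 0],
    [[0, 0, 0], 0]
  ],
  "fingers": -0.3
}}

```text
time_s: 25.95
ee_pos: [545.7, 84.5, 276.1]
orientation: [0.0, 0.63, 0.777, 0.0]
wrist_force: [0.2, 0.0, -0.6]
opening: 54.1
gripper_force: 0.0
```

Call:
{"fn": "step_arm", "kwargs": {
  "commands": [
    [[0, 0, -0.3], 0],
    [[0, 0, -0.5], 0],
    [[0, 0, -0.7], 0],
    [[0, 0, -0.7], 0],
    [[0, 0, -0.5], 0],
    [[0, 0, 0], 0],
    [[0, 0, 0], 0]
  ]
}}

```text
time_s: 26.82
ee_pos: [545.4, 84.4, 477.6]
orientation: [-0.001, 0.63, 0.777, -0.0]
wrist_force: [-0.9, 0.2, -0.7]
opening: 60.7
gripper_force: 0.0
```

```bash
python3 - <<'E'
from h import *
s=r.sense();print(s["time_s"],s["ee_pos"],s["opening"],s["wrist_force"])
a=r.read_camera("scene"); m=r.camera_model("scene")
w=r.read_camera("wrist"); mw=r.camera_model("wrist")
o=np.array((647,-82,39.)); X=np.array([.969,.204,.139]);Y=np.array([-.2062,.9785,0]);Z=np.cross(X,Y)
for q in ((-55,105,93),(-55,180,93),(0,31,50),(12,31,50),(14,31,50)):
    P=o+q[0]*X+q[1]*Y+q[2]*Z; print(q,((proj(m,P)-(220,150))*4).round(),proj(mw,P,True).round())
c=cv2.resize(a[150:250,220:370],None,fx=4,fy=4,interpolation=cv2.INTER_CUBIC); cv2.imwrite("pics/s5.png",c)
E
```

```text
26.825 [545.4084292   84.39494193 477.57315961] 60.71833035372141 [-0.94703508  0.15007716 -0.66426226]
(-55, 105, 93) [287. 248.] [319. 240.]
(-55, 180, 93) [259. 298.] [319. 179.]
(0, 31, 50) [244. 231.] [362. 276.]
(12, 31, 50) [230. 227.] [371. 277.]
(14, 31, 50) [228. 227.] [372. 277.]
```

View pics/s5.png

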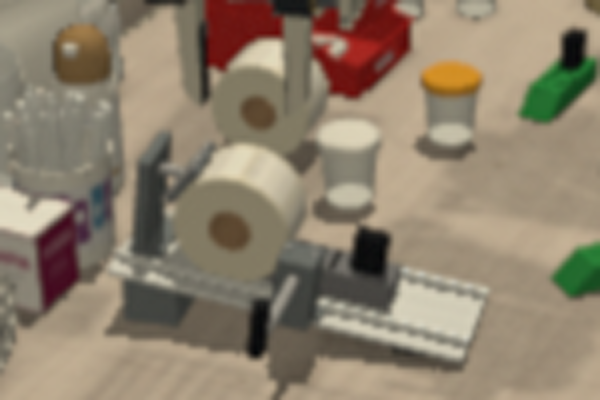

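The picture shows the knob top at (259,300), fully drawn. The roll hub at (230,231), x ≈ +12 mm, rests between pad and chock, and the robot is clear.

```bash
python3 -c "
from bench import r
print(r.job_done())"
```

```text
the job is handed in; nothing more can be done
None
```

I handed the job in at about 27 s, without being shown a verdict: the chock was pushed to about 15 N and released, the bolt is fully drawn, and the roll stays up the slope at x ≈ +12 mm between pad and chock.

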